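# Shut down the induction-heating rig

## Robot

A 6-joint arm with a two-finger parallel gripper is mounted at the origin on the work surface. World frame = base frame: x ahead of the robot, y to its left, z up, the work surface at z = 0. Lengths are in mm, angles in rad, forces in N, time in s.
With the tool pointing down it reaches from about 275 to 750 mm from the base axis. Payload 10.2 kg.
Tool frame: the origin (TCP) lies midway between the tips of the shut fingers; the grasp point (between the pads) lies 19 mm behind it; z points along the fingers, y is the line along which they close (so a half turn about z gives the same grasp; the last joint's range is limited). The gripper opens to 85 mm and grips with 20 to 120 N. Pads are 22 mm wide; open, the fingers measure 114 mm over their backs; the gripper's body (76 mm by 85 mm) begins 54 mm behind the grasp point. The pads swing forward as they close: fully open they stand 13 mm farther back than shut.
Start: joints at [1.006, 0.313, 1.498, -0, 1.331, -0.223], TCP at [175.984, 494.632, 231.294] pointing down, gripper open.
Joint ranges: [-2.94, 2.94], [-0.97, 2.17], [0.19, 2.56], [-1.23, 4.37], [0.02, 3.11], [-2.88, 2.88]. Speed limits (rad/s): [2.39, 2.39, 3.01, 3.14, 3.14, 3.14].

## Interface

Orientations are given as a unit quaternion [w, x, y, z].
In Python, from rig import ctrl gives the robot as it stands.
- The arm moves only by the tool send_rows, never from a script. Its argument "targets" is a list of rows, each a list of 7 numbers: the closure, from -1 (fully open) to 1 (shut), so that 0 is half open, then the shift along the tool's x, y, z in m, then the turn, a rotation vector about the tool's x, y, z in rad. In form: [[claw, dx, dy, dz, ax, ay, az], ...]. A call has exactly 10 rows; each row shifts and turns the commanded pose from where the row before left it, along the tool's axes as they then stand; what a row does not reach is not made up. A row lasts 1/8 s, in which the tool goes at most 62.5 mm and 10.7 degrees, less where a joint would pass 70% of its speed; a pose out of reach is approached as far as the arm can. A call with a gripper value outside its range is refused whole. The fingers move at their own pace and stop on an object; "squeeze" is the grip in N (left out, the last holds). Time passes only in rows, so rows that do not move let the fingers close, or fill a call up. It gives the time, the measured TCP pose, the force, the opening and the grip force at its end, in the units of the state.
- ctrl.sense(): the state, without advancing time (a new reading comes with each control period).
- ctrl.capture(name): name is "scene" or "top" or "wrist"; returns a dict with "img" (384x512x3 uint8, red, green, blue), "camera_matrix" (3x3 intrinsics, pixels), "k1" (the pictures are not rectified: a ray, as slopes to the right and down, at radius r is drawn at 1 + k1 r^2 times it, then the intrinsics apply), "R" (3x3) and "t" (3): a world point X has camera coordinates R X + t. Camera axes: x right, y down, z forward; pixel columns grow to the right and rows downward; lengths in mm; the calibration is good to about 2 mm. A picture is of the moment at which its call begins. There is no depth.
- ctrl.finish_job(): hands the job in; it is judged then, once.
Trained networks look in a picture, given as the dict that the camera call returned (one of the last four; its "shot" number tells which), for a name from the list of things; names that differ only in an ending like _2 or _b are one class to them, and where a whole thing is asked for, a point or a joint stands for the part that bears it (a point fixed in the world has none). Each returns a list of dicts, best first, with "score" (0 to 1); they miss things now and then, are a little off and sometimes report something else, mostly with a low value. They report only what shows in the picture. A call takes as long as a camera call. They do not tell look-alikes from the thing itself.
- ctrl.boxes_of(query, picture): "extent" ([left, top, width, height] in pixels, round what is visible of it).
- ctrl.landmark_of(query, picture): "point" ([column, row] in pixels: a listed point, or the origin of a listed thing).
The state is a dict: "time_s": time; "joints": joint angles; "dq": joint speeds; "tau": joint torques, N m; "eef_pos": TCP position; "ee_rot": TCP orientation; "force": force on the tool from outside, world axes, zero at the start; "wrist_torque": the same for the moment, N m; "grip_width": opening from 0.0 (shut) to 1.0 (fully open); "grip_force": force on a finger pad.
Only numpy, scipy, OpenCV 4.12 (cv2) and the standard library are available. Lean on these libraries where they do the work, as an engineer would, in place of code of your own. Each camera call takes 0.05 s, during which the arm holds its last target. There are 200 camera calls.

## Task

Switch the induction-heating rig off in the proper order, from the load back to the mains: first the heater driver (the console with the sloping panel), then the variable transformer (the tall vented box with the big dial), and last the socket strip. With the fingertips, press the raised end of each unit's black rocker switch lightly, just until it snaps over. Do not pick up or shove any unit, and leave the capacitor, the screwdriver and the copper coil where they are.

Things in the scene. Friction and masses are not known exactly. Their poses are not given: they have to be found in the camera images.
- driver: Heater driver: grey desk console 140 (x) x 170 mm (y); panel slopes up 10 degrees from its front (-x), 45 to 70 mm high; fins behind to x = +86 mm. Loose, about 1.1 kg. Origin under its centre on the bench, z up. Rocker at right front (y = -45 mm), a 38 mm knob 20 mm tall at left front (y = +45 mm), dark display behind the knob.
- driver_rocker (a joint): Black V-shaped rocker 36 x 26 mm in a 44 x 34 mm bezel. 0 = on (start), 0.34 rad = off; snaps over past 0.17 and stays. About 4 N straight down on the raised end takes it over; then that half lies parallel to its panel, 5 mm above it and 2 mm proud of the bezel. It runs along the driver's y; pivot at (-20, -45, 59) mm.
- driver_rocker_spot (a point): Spot to press: on top of the half that is raised while on, 13 mm from the pivot (its end is at 18 mm), midway across. Goes down 4.3 mm when switched; keep the fingertip on this half, off the pivot. On the driver the raised end points to the driver's -y (away from the knob); axes: the driver's, pitched with the panel, and turning with the rocker.
- variac: Variable transformer: grey steel box with louvres, 170 mm deep (x from -75 to +95 mm), 130 mm wide (y), 115 mm high, loose on rubber feet, 3.5 kg. Origin on the bench, z up. On its flat top: the rocker at the front (x = -45 mm, running along y) and behind it a ribbed 58 mm dial, 28 mm tall, centred at x = +40 mm, already turned down to zero.
- variac_rocker (a joint): Black V-shaped rocker 36 x 26 mm in a 44 x 34 mm bezel. 0 = on (start), 0.34 rad = off; snaps over past 0.17 and stays. About 4 N straight down on the raised end takes it over; then that half lies parallel to its panel, 5 mm above it and 2 mm proud of the bezel. It runs along the transformer's y; pivot at (-45, 0, 120) mm.
- variac_rocker_spot (a point): Spot to press: on top of the half that is raised while on, 13 mm from the pivot (its end is at 18 mm), midway across. Goes down 4.3 mm when switched; keep the fingertip on this half, off the pivot. On the transformer the raised end points to the transformer's +y; axes: the transformer's, turning with the rocker.
- strip: Socket strip: white bar 240 mm long (x from -38 to +202 mm), 58 mm wide (y), 42 mm high, loose on rubber feet, 0.6 kg. Origin on the bench under the rocker's pivot, z up. Three round sockets at x = 70, 119 and 168 mm; the last two hold black plugs 27 mm tall.
- strip_rocker (a joint): Black V-shaped rocker 36 x 26 mm in a 44 x 34 mm bezel. 0 = on (start), 0.34 rad = off; snaps over past 0.17 and stays. About 4 N straight down on the raised end takes it over; then that half lies parallel to its panel, 5 mm above it and 2 mm proud of the bezel. It runs along the strip's x; pivot at (0, 0, 47) mm.
- strip_rocker_spot (a point): Spot to press: on top of the half that is raised while on, 13 mm from the pivot (its end is at 18 mm), midway across. Goes down 4.3 mm when switched; keep the fingertip on this half, off the pivot. On the strip the raised end points to the strip's -x, its near end, away from the sockets; axes: the strip's, turning with the rocker.
- capacitor_mid (a point): Centre of a loose red film capacitor, a block 42 x 20 x 32 mm high, between the units. Leave it alone.
- screwdriver_grip (a point): Handle of a small loose screwdriver, 150 mm long with a black handle, lying between the units. Leave it alone.
- work_coil_mid (a point): Centre of a loose copper tube coil, 72 mm across and 63 mm tall, standing beyond the units. Leave it alone.
Things that resemble listed ones, but are neither listed nor needed, are in the scene too. Of the things shaped like the strip, the white one is meant. Leave any green look-alike of the driver alone.

How it is judged:
By the outcome, as a careful person would: the job done as asked, in the order asked, and still so for the second after the job is handed in, with the robot touching nothing.
It also fails if it takes over 54 s, if anything falls off the work surface, if the arm or the gripper's body presses on something with over 40 N, if the wrist force passes 120 N, or if a joint passes its speed limit or range.

## Working session

There is one attempt and no reset: what is moved stays moved. The work goes in short steps, Python scripts to look and compute and a tool call to move; the robot and the scene stay as the last step left them, time stands still between calls to the robot, and variables do not carry over. Pictures are saved under pics/ and viewed, at most 10 in all, crops included, and the job is handed in when it is done.

Besides the shell and the picture viewer there is one more tool, called after "Call:" as name(argument=value, ...), one argument or row to a line, values as JSON. send_rows: Moves the arm, as the interface text tells. Its arguments: {"type":"object","properties":{"targets":{"type":"array"},"squeeze":{"type":"number"}},"required":["targets"]}

```bash
mkdir -p pics
cat > h.py <<'E'
import numpy as np, cv2
from rig import ctrl
def ray(p,c):
    K=np.array(c["camera_matrix"],float)
    u=cv2.undistortPoints(np.array([[p]],float),K,np.array([c["k1"],0,0,0,0],float))[0,0]
    R=np.array(c["R"]);t=np.array(c["t"]).ravel()
    return -R.T@t, R.T@np.array([u[0],u[1],1.])
def onz(p,c,z):
    o,d=ray(p,c); return o+d*(z-o[2])/d[2]
def proj(X,c):
    R=np.array(c["R"]);t=np.array(c["t"]).ravel()
    return cv2.projectPoints(np.array(X,float).reshape(-1,1,3),cv2.Rodrigues(R)[0],t,np.array(c["camera_matrix"],float),np.array([c["k1"],0,0,0,0.]))[0][:,0]
def tri(obs):
    A=np.zeros((3,3));b=np.zeros(3)
    for p,c in obs:
        o,d=ray(p,c);d=d/np.linalg.norm(d);M=np.eye(3)-np.outer(d,d);A+=M;b+=M@o
    X=np.linalg.solve(A,b);return X,[np.linalg.norm(np.cross(X-o,d/np.linalg.norm(d))) for o,d in [ray(p,c) for p,c in obs]]
def save(c,n): cv2.imwrite("pics/"+n+".png",cv2.cvtColor(c["img"],cv2.COLOR_RGB2BGR))
E
python3 - <<'E'
from h import *
print(ctrl.sense())
T=ctrl.capture("top");S=ctrl.capture("scene")
save(T,"top");save(S,"scene")
Z=dict(driver=0,driver_rocker_spot=65,variac=0,variac_rocker_spot=125,strip=0,strip_rocker_spot=52,capacitor_mid=16,screwdriver_grip=10,work_coil_mid=31)
for n,z in Z.items():
  for nm,c in(("T",T),("S",S)):
    for d in ctrl.landmark_of(n,c)[:3]:
        print(n,nm,np.round(d["point"],1),round(d["score"],2),onz(d["point"],c,z).round(0))
print(T["R"],T["t"])
E
```

```text
{'time_s': 0.0, 'joints': array([ 1.00559148e+00,  3.13445585e-01,  1.49845915e+00, -3.08416544e-06,
        1.33099137e+00, -2.23443673e-01]), 'dq': array([-4.96806078e-04,  4.12624832e-06, -6.69518016e-06, -3.50748792e-04,
       -1.52269036e-04,  9.91549702e-04]), 'tau': array([ 5.19761215e-04, -4.12272584e+01, -2.59742635e+01, -2.00844247e-04,
        4.17146759e-03, -1.29370724e-05]), 'eef_pos': array([175.84123133, 494.3968923 , 230.72902839]), 'ee_rot': array([-2.48999419e-04,  1.70049778e-01,  9.85435258e-01, -6.02283754e-04]), 'force': array([ 0.29534904, -0.46158223,  0.50631321]), 'wrist_torque': array([ 0.0159583 , -0.06403894,  0.00908762]), 'grip_force': 0.0, 'grip_width': 1.0045625521506736}
driver T [181.5 273.5] 0.9 [277. 187.   0.]
driver T [247.6 207.3] 0.81 [475. -15.   0.]
driver S [258.8 213.3] 0.8 [477. -26.   0.]
driver S [359.3 244.7] 0.58 [287. 188.   0.]
driver S [225.6 181.4] 0.39 [ 510. -169.    0.]
driver_rocker_spot T [271.5 205.3] 0.69 [474. -85.  65.]
driver_rocker_spot T [184.3 248.1] 0.65 [354. 169.  65.]
driver_rocker_spot S [342.1 232.8] 0.45 [338
[... 487 characters left out ...]
 202.3] 0.62 [ 481. -312.   52.]
strip_rocker_spot T [378.6 288.1] 0.59 [ 227. -395.   52.]
strip_rocker_spot S [213.6 134.7] 0.56 [ 480. -306.   52.]
strip_rocker_spot S [277.3  88. ] 0.45 [ 210. -395.   52.]
capacitor_mid T [192.2 192.8] 0.55 [520. 152.  16.]
capacitor_mid S [278.3 270.3] 0.52 [520. 157.  16.]
screwdriver_grip T [294.3 194.5] 0.59 [ 511. -158.   10.]
screwdriver_grip S [225.3 183.8] 0.86 [ 517. -154.   10.]
work_coil_mid T [289.1 129.3] 0.87 [ 710. -145.   31.]
work_coil_mid S [158.8 206. ] 0.9 [ 718. -157.   31.]
[[-0.01479842 -0.99981543  0.01225225]
 [-0.99302221  0.0132619  -0.11717941]
 [ 0.11699529 -0.01390083 -0.99303518]] [ -23.80653011  505.09468248 1257.76609156]
```

View pics/top.png

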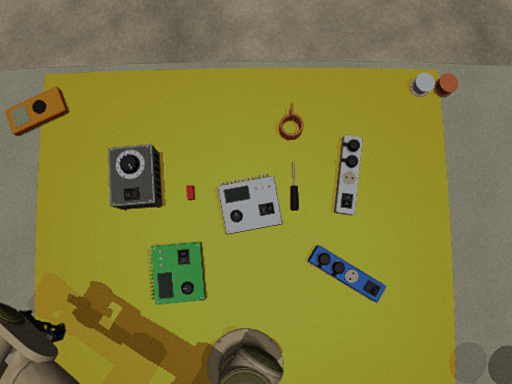

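View pics/scene.png

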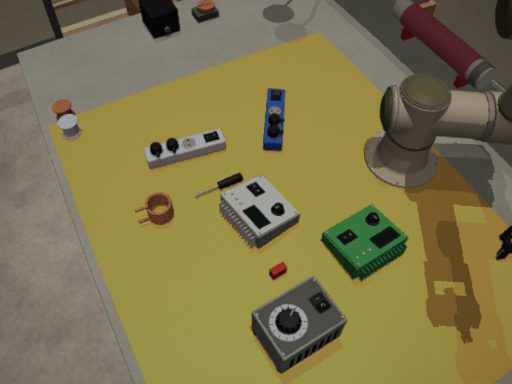

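The grey driver sits at about (250,205) px in the top picture, the variac at (135,177), and the white strip at (348,175) with its rocker end at (346,202). The green driver-like unit at (178,272) and the blue strip at (347,273) are the look-alikes. Next I shut the fingers and go over the driver.

```bash
cat >> h.py <<'E'
from scipy.spatial.transform import Rotation as Ro
def Rt():
    q=ctrl.sense()["ee_rot"];return Ro.from_quat([q[1],q[2],q[3],q[0]])
def plan(pos,ydeg,pitch_axis=None):
    """translation in present tool axes, then turn so that tool y heads ydeg (tool down)"""
    s=ctrl.sense();R=Rt();d=R.inv().apply(np.array(pos)-s["eef_pos"])
    best=None
    for k in(0,180):
        a=np.radians(ydeg+k);y=np.array([np.cos(a),np.sin(a),0]);z=np.array([0,0,-1.]);
        if pitch_axis is not None: z=np.array(pitch_axis,float)
        x=np.cross(y,z);G=Ro.from_matrix(np.c_[x,y,z]);r=(R.inv()*G).as_rotvec()
        if best is None or np.linalg.norm(r)<np.linalg.norm(best): best=r
    print("t",round(s["time_s"],2),"pos",s["eef_pos"].round(1),"F",s["force"].round(1),"w",round(s["grip_width"],2),"j",s["joints"].round(2));print("shift mm",d.round(1),"turn",best.round(3))
E
python3 - <<'E'
from h import *
plan([450,-70,220],101)
W=ctrl.capture("wrist");R=np.array(W["R"]);t=np.array(W["t"])
print("cam in tool",Rt().inv().apply(-R.T@t-ctrl.sense()["eef_pos"]).round(0),"axis",Rt().inv().apply(R[2]).round(2))
E
```

```text
t 1.0 pos [176.  494.6 231.3] F [ 0.2 -0.1  0.8] w 1.0 j [ 1.01  0.31  1.5   0.    1.33 -0.22]
shift mm [-447.4 -440.2   11.3] turn [ 0.    -0.    -0.534]
cam in tool [  66.   -0. -143.] axis [-0.26 -0.    0.97]
```

Call:
send_rows(
  targets=[
    [1,-0.037,-0.037,0.001,0,0,0],
    [1,-0.037,-0.037,0.001,0,0,0],
    [1,-0.037,-0.037,0.001,0,0,0],
    [1,-0.037,-0.037,0.001,0,0,0],
    [1,-0.037,-0.037,0.001,0,0,0],
    [1,-0.037,-0.037,0.001,0,0,0],
    [1,-0.037,-0.037,0.001,0,0,0],
    [1,-0.037,-0.037,0.001,0,0,0],
    [1,-0.037,-0.037,0.001,0,0,0],
    [1,-0.037,-0.037,0.001,0,0,0],
  ],
)

```text
time_s: 2.3
eef_pos: [401.1, 20.3, 221.5]
ee_rot: [0.0, 0.17, 0.985, 0.0]
force: [0.9, 0.8, -0.8]
grip_width: -0.001
grip_force: 0.0
```

Call:
send_rows(
  targets=[
    [1,-0.038,-0.035,0,0,0,0],
    [1,-0.038,-0.035,0,0,0,0],
    [1,0,0,0,0,0,-0.134],
    [1,0,0,0,0,0,-0.134],
    [1,0,0,0,0,0,-0.133],
    [1,0,0,0,0,0,-0.133],
    [1,0,0,0,0,0,0],
    [1,0,0,0,0,0,0],
    [1,0,0,0,0,0,0],
    [1,0,0,0,0,0,0],
  ],
)

```text
time_s: 3.55
eef_pos: [448.7, -69.4, 221.3]
ee_rot: [-0.0, -0.096, 0.995, 0.0]
force: [-0.1, -0.5, -0.5]
grip_width: 0.001
grip_force: 0.0
```

Run:
```python
from h import *
W=ctrl.capture("wrist");save(W,"w1")
print(ctrl.landmark_of("driver_rocker_spot",W)[:2],ctrl.landmark_of("driver",W)[:2])
for d in ctrl.landmark_of("driver_rocker_spot",W)[:2]: print(onz(d["point"],W,64).round(1))
plan([450,-70,220],101)
```

```text
[{'point': [502.9, 112.5], 'score': 0.96}, {'point': [234.9, 182.4], 'score': 0.69}] [{'point': [285.4, 185.0], 'score': 0.77}, {'point': [494.6, 62.7], 'score': 0.66}]
[341.3 171.7  64. ]
[466.7 -84.8  64. ]
t 3.75 pos [448.7 -69.4 221.3] F [-0.1  0.1  0.4] w -0.0 j [-0.41  0.16  1.71  0.    1.26 -2.18]
shift mm [-1.2 -0.8  1.3] turn [ 0. -0.  0.]
```

View pics/w1.png

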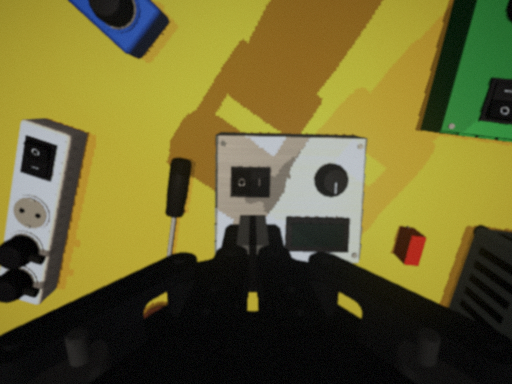

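The wrist view shows the driver square in the frame: its bezel is centred near (251,182), the knob at (331,180) and the spot at (235,182). The finger tips are near (253,225) and are about 16 mm thick together. The strip's rocker is at (39,157).

Run:
```python
from h import *
W=ctrl.capture("wrist")
g=cv2.cvtColor(W["img"],cv2.COLOR_RGB2GRAY)
print("thr rows/cols of bezel")
m=(g[155:206,222:285]<70).astype(np.uint8)
n,l,st,ce=cv2.connectedComponentsWithStats(m);i=1+st[1:,4].argmax();print(st[i],ce[i])
p=(222+st[i][0]+st[i][2]/2-.5,155+st[i][1]+st[i][3]/2-.5);P=onz(p,W,58)
a=onz((217,134),W,46);b=onz((367,136.5),W,46)
yaw=np.degrees(np.arctan2(*(b-a)[1::-1]));print("pivot px",p,P.round(1),"front edge len",np.linalg.norm(b-a),"dir",yaw)
print("knob",onz((331,180),W,75).round(1))
y=np.array([np.cos(np.radians(yaw)),np.sin(np.radians(yaw)),0]);x=np.array([y[1],-y[0],0])
o=P+20*x+45*y;print("origin",o.round(0),"knob exp",(P+90*y).round(0))
S=P-15*y;S[2]=63;print("spot15",S.round(1))
n=-x*np.sin(np.radians(10))+np.array([0,0,np.cos(np.radians(10))])
plan(S+n*25,yaw,-n);print("normal",n)
```

```text
thr rows/cols of bezel
[   9   12   39   31 1120] [28.25535714 26.75892857]
pivot px (np.float64(250.0), np.float64(182.0)) [464.7 -68.6  58. ] front edge len 165.52137969060027 dir 100.07934471822044
knob [441.9  13.2  75. ]
origin [477. -21.  58.] knob exp [449.  20.  58.]
spot15 [467.3 -83.4  63. ]
t 3.8 pos [448.7 -69.4 221.3] F [-0.2  0.3 -0. ] w 0.0 j [-0.41  0.16  1.71  0.    1.26 -2.18]
shift mm [-11.3 -17.2 133.7] turn [ 0.001 -0.175  0.016]
normal [-0.17096815 -0.03039048  0.98480775]
```

Call:
send_rows(
  targets=[
    [1,-0.0055,-0.0085,0,0,0,0],
    [1,-0.006,-0.0085,0.04,0,0,0],
    [1,0,0,0.05,0,0,0],
    [1,0,0,0.044,0,0,0],
    [1,0,0,0,0,-0.088,0.008],
    [1,0,0,0,0,-0.087,0.008],
    [1,0,0,0,0,0,0],
    [1,0,0,0,0,0,0],
    [1,0,0,0,0,0,0],
    [1,0,0,0,0,0,0],
  ],
)

```text
time_s: 5.05
eef_pos: [463.5, -83.9, 87.3]
ee_rot: [0.087, -0.088, 0.992, 0.008]
force: [-0.2, 0.2, -0.1]
grip_width: -0.001
grip_force: 0.0
```

Run:
```python
from h import *
W=ctrl.capture("wrist")
cv2.imwrite("pics/w2.png",cv2.cvtColor(W["img"],cv2.COLOR_RGB2BGR))
d=ctrl.landmark_of("driver_rocker_spot",W)[:2];print(d)
for q in d: print(onz(q["point"],W,63.5).round(1))
print(proj([[467.3,-83.4,63],ctrl.sense()["eef_pos"]],W))
n=np.array([-0.171,-0.030,0.985]);plan(np.array([467.3,-83.4,63]),100.1,-n)
```

```text
[{'point': [255.8, 213.3], 'score': 0.83}]
[466.  -80.9  63.5]
[[251.43493851 214.05783531]
 [251.84090497 231.26398327]]
t 5.15 pos [463.4 -83.8  87.3] F [ 0.1 -0.4  0.7] w -0.0 j [-0.49  0.3   1.95  0.16  0.76 -2.35]
shift mm [ 0.3 -0.3 24.6] turn [0.002 0.    0.   ]
```

View pics/w2.png

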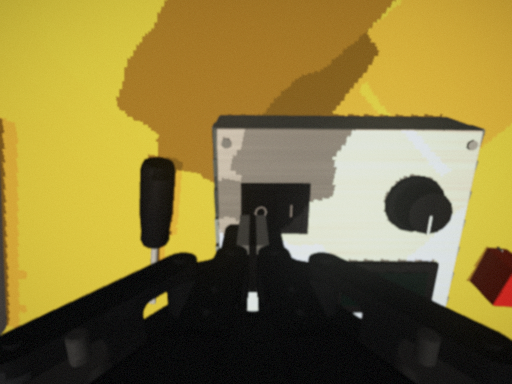

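The tips are 25 mm above the spot. The bezel spans columns 241–309, and the spot at (255,213) agrees with my target at (251,214). Pressing along the panel normal.

Call:
send_rows(
  targets=[
    [1,0,0,0.01,0,0,0],
    [1,0,0,0.008,0,0,0],
    [1,0,0,0.002,0,0,0],
    [1,0,0,0.001,0,0,0],
    [1,0,0,0.001,0,0,0],
    [1,0,0,0.001,0,0,0],
    [1,0,0,0.001,0,0,0],
    [1,0,0,0.001,0,0,0],
    [1,0,0,0,0,0,0],
    [1,0,0,0,0,0,0],
  ],
)

```text
time_s: 6.4
eef_pos: [467.6, -83.1, 62.7]
ee_rot: [0.087, -0.088, 0.992, 0.008]
force: [-0.6, -0.4, 1.5]
grip_width: 0.007
grip_force: 0.5
```

Call:
send_rows(
  targets=[
    [1,0,0,0.0005,0,0,0],
    [1,0,0,0.0005,0,0,0],
    [1,0,0,0.0005,0,0,0],
    [1,0,0,0.0005,0,0,0],
    [1,0,0,0.0005,0,0,0],
    [1,0,0,0,0,0,0],
    [1,0,0,0,0,0,0],
    [1,0,0,0,0,0,0],
    [1,0,0,0,0,0,0],
    [1,0,0,0,0,0,0],
  ],
)

```text
time_s: 7.65
eef_pos: [467.9, -83.0, 60.2]
ee_rot: [0.087, -0.088, 0.992, 0.008]
force: [0.8, 0.1, 0.4]
grip_width: -0.003
grip_force: 0.0
```

Call:
send_rows(
  targets=[
    [1,0,0,0.0005,0,0,0],
    [1,0,0,0.0005,0,0,0],
    [1,0,0,0.0003,0,0,0],
    [1,0,0,0,0,0,0],
    [1,0,0,0,0,0,0],
    [1,0,0,0,0,0,0],
    [1,0,0,0,0,0,0],
    [1,0,0,0,0,0,0],
    [1,0,0,0,0,0,0],
    [1,0,0,0,0,0,0],
  ],
)

```text
time_s: 8.9
eef_pos: [468.2, -83.0, 59.0]
ee_rot: [0.087, -0.088, 0.992, 0.008]
force: [-2.0, 0.6, 3.4]
grip_width: -0.003
grip_force: 1.8
```

Call:
send_rows(
  targets=[
    [1,0,0,-0.01,0,0,0],
    [1,0,0,-0.04,0,0,0],
    [1,0,0,-0.05,0,0,0],
    [1,0,0,-0.05,0,0,0],
    [1,0,0,0,0,0.088,0],
    [1,0,0,0,0,0.087,0],
    [1,0,0,0,0,0,0],
    [1,0,0,0,0,0,0],
    [1,0,0,0,0,0,0],
    [1,0,0,0,0,0,0],
  ],
)

```text
time_s: 10.15
eef_pos: [442.3, -87.8, 206.7]
ee_rot: [0.0, -0.088, 0.996, 0.001]
force: [0.1, -0.5, -0.6]
grip_width: -0.001
grip_force: 0.0
```

Run:
```python
from h import *
W=ctrl.capture("wrist")
c=W["img"][120:280,180:420];c=cv2.resize(c,None,fx=3,fy=3,interpolation=cv2.INTER_CUBIC)
c=np.clip(c.astype(float)*1.6,0,255).astype(np.uint8)
cv2.imwrite("pics/w3.png",cv2.cvtColor(c,cv2.COLOR_RGB2BGR))
plan([490,310,240],90)
```

```text
t 10.2 pos [442.3 -87.8 206.7] F [ 0.3 -0.1  0.3] w 0.0 j [-0.46  0.17  1.75  0.    1.22 -2.2 ]
shift mm [-116.6  383.4  -32.7] turn [0.001 0.    0.176]
```

View pics/w3.png

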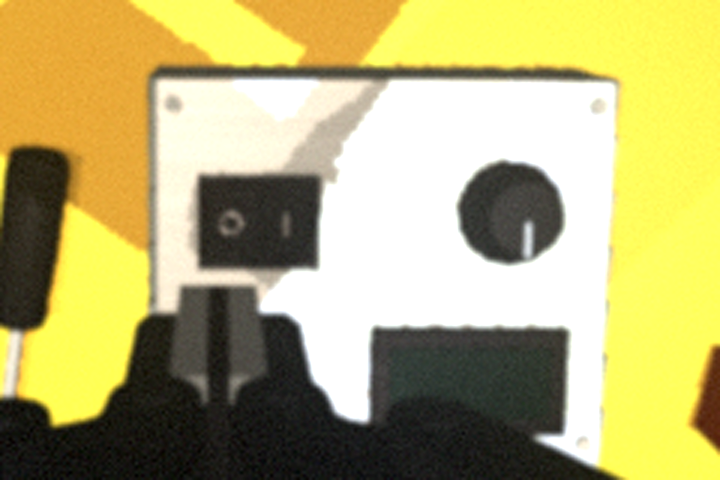

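Call:
send_rows(
  targets=[
    [1,0,0,-0.033,0,0,0],
    [1,-0.0146,0.048,0,0,0,0],
    [1,-0.0146,0.048,0,0,0,0],
    [1,-0.0146,0.048,0,0,0,0],
    [1,-0.0146,0.048,0,0,0,0],
    [1,-0.0146,0.048,0,0,0,0],
    [1,-0.0146,0.048,0,0,0,0.088],
    [1,-0.0146,0.048,0,0,0,0.088],
    [1,-0.0146,0.048,0,0,0,0],
    [1,0,0,0,0,0,0],
  ],
)

```text
time_s: 11.45
eef_pos: [503.0, 310.5, 239.2]
ee_rot: [-0.001, -0.002, 1.0, 0.001]
force: [0.5, -0.7, -0.2]
grip_width: -0.002
grip_force: 0.0
```

Run:
```python
from h import *
a=cv2.imread("pics/w1.png",0)[172:193,233:270];print("before",a.mean(0).round(0))
b=cv2.imread("pics/w3.png",0)[183:262,199:320]/1.6;print("after",b.mean(0)[::3].round(0))
W=ctrl.capture("wrist");save(W,"w4")
d=ctrl.landmark_of("variac_rocker_spot",W)[:2]
for q in d: print(q,onz(q["point"],W,124.5).round(1))
print(ctrl.boxes_of("variac_rocker",W)[:1])
plan([490,310,240],90)
```

```text
before [25. 23. 24. 25. 28. 35. 41. 40. 36. 38. 41. 39. 31. 25. 25. 24. 24. 26.
 28. 29. 29. 31. 29. 30. 32. 39. 43. 37. 31. 29. 30. 28. 29. 28. 28. 34.
 54.]
after [ 57.  29.  25.  25.  26.  26.  29.  32.  36.  36.  35.  36.  36.  37.
  34.  29.  28.  27.  27.  26.  26.  25.  25.  27.  26.  26.  27.  28.
  34.  38.  33.  28.  28.  28.  28.  28.  29.  29.  33.  54. 104.]
{'point': [267.1, 180.3], 'score': 0.83} [504.  324.6 124.5]
[{'extent': [236.5, 169.3, 33.7, 31.7], 'score': 0.93}]
t 11.6 pos [503.  307.5 240.1] F [ 0.6 -0.  -0.3] w 0.0 j [ 0.35  0.45  1.28  0.    1.41 -1.22]
shift mm [13.   2.5  0.1] turn [ 0.001 -0.001 -0.   ]
```

View pics/w4.png

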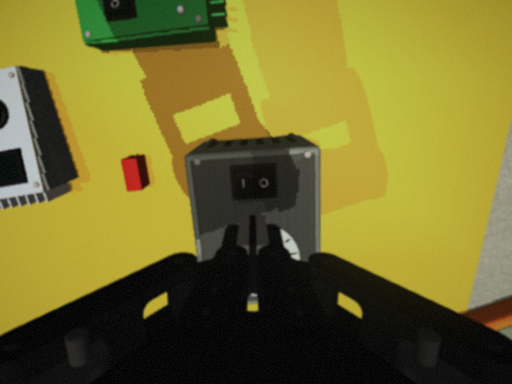

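The wrist view shows the variac rocker bezel centred near (254,181), with the raised "o" end to the right at about (267,181). The box's front corners are at (188,155) and (318,148).

Run:
```python
from h import *
W=ctrl.capture("wrist")
g=cv2.cvtColor(W["img"],cv2.COLOR_RGB2GRAY)
sub=g[155:208,222:288];m=(sub<32).astype(np.uint8)
n,l,st,ce=cv2.connectedComponentsWithStats(m);i=1+st[1:,4].argmax();print(st[i],ce[i])
q=cv2.minAreaRect(np.argwhere(l==i)[:,::-1].astype(np.float32));print(q)
p=np.array(q[0])+[222,155];P=onz(p,W,118)
a=onz((188,155),W,115);b=onz((319,148),W,115);print(a,b,np.linalg.norm(b-a))
c=onz((321,235),W,115);print("side",c,np.degrees(np.arctan2(*(c-b)[1::-1])))
yaw=np.degrees(np.arctan2(*(b-a)[1::-1]));print("P",P,"ydir",yaw)
for yw in(yaw,):
  y=np.array([np.cos(np.radians(yw)),np.sin(np.radians(yw)),0]);x=np.array([y[1],-y[0],0])
  print("origin",P+45*x)
  S=P+15*y;S[2]=124;print("S",S)
  plan(S+[0,0,25],yw)
```

```text
[  11    7   49   39 1556] [35.30526992 25.86311054]
((35.356895446777344, 26.067241668701172), (37.523372650146484, 46.97761917114258), 86.633544921875)
[482.14510283 247.06009621 115.        ] [475.53554396 370.43400862 115.        ] 123.55083380220896
side [564.51710733 377.84770043 115.        ] 4.762721837520327
P [506.83850051 312.62947676 118.        ] ydir 93.0665976300118
origin [551.77406175 315.03682716 118.        ]
S [506.03605038 327.60799717 124.        ]
t 11.65 pos [503.1 307.2 240.3] F [ 0.1 -0.3 -0.2] w -0.0 j [ 0.35  0.45  1.28  0.    1.41 -1.22]
shift mm [-2.9 20.3 91.3] turn [ 0.001 -0.    -0.054]
```

Call:
send_rows(
  targets=[
    [1,-0.003,0.02,0.011,0,0,0],
    [1,0,0,0.04,0,0,-0.027],
    [1,0,0,0.04,0,0,-0.027],
    [1,0,0,0,0,0,0],
    [1,0,0,0,0,0,0],
    [1,0,0,0,0,0,0],
    [1,0,0,0,0,0,0],
    [1,0,0,0,0,0,0],
    [1,0,0,0,0,0,0],
    [1,0,0,0,0,0,0],
  ],
)

```text
time_s: 12.9
eef_pos: [506.1, 328.3, 149.3]
ee_rot: [-0.0, -0.027, 1.0, 0.001]
force: [0.0, 0.3, 0.4]
grip_width: 0.004
grip_force: 0.0
```

Run:
```python
from h import *
W=ctrl.capture("wrist")
d=ctrl.landmark_of("variac_rocker_spot",W)[:2]
for q in d: print(q,onz(q["point"],W,124.3).round(1))
plan([506,327.6,124],93)
```

```text
{'point': [243.7, 214.6], 'score': 0.61} [506.3 323.2 124.3]
t 13.0 pos [506.1 328.3 149.2] F [ 0.4  0.4 -0.2] w -0.0 j [ 0.38  0.55  1.36  0.    1.23 -1.24]
shift mm [ 0.1 -0.8 25.2] turn [ 0.001 -0.     0.002]
```

Call:
send_rows(
  targets=[
    [1,0,-0.0015,0.01,0,0,0],
    [1,0,0,0.01,0,0,0],
    [1,0,0,0.002,0,0,0],
    [1,0,0,0.001,0,0,0],
    [1,0,0,0.001,0,0,0],
    [1,0,0,0.001,0,0,0],
    [1,0,0,0.0005,0,0,0],
    [1,0,0,0.0005,0,0,0],
    [1,0,0,0,0,0,0],
    [1,0,0,0,0,0,0],
  ],
)

```text
time_s: 14.25
eef_pos: [506.2, 326.7, 123.1]
ee_rot: [-0.0, -0.027, 1.0, 0.001]
force: [0.1, 0.1, 0.1]
grip_width: -0.004
grip_force: 0.0
```

Call:
send_rows(
  targets=[
    [1,0,0,0.0005,0,0,0],
    [1,0,0,0.0005,0,0,0],
    [1,0,0,0.0005,0,0,0],
    [1,0,0,0.0003,0,0,0],
    [1,0,0,0,0,0,0],
    [1,0,0,0,0,0,0],
    [1,0,0,0,0,0,0],
    [1,0,0,0,0,0,0],
    [1,0,0,0,0,0,0],
    [1,0,0,0,0,0,0],
  ],
)

```text
time_s: 15.5
eef_pos: [506.2, 326.9, 121.4]
ee_rot: [-0.0, -0.027, 1.0, 0.001]
force: [0.8, -0.3, -0.0]
grip_width: -0.001
grip_force: 0.0
```

Call:
send_rows(
  targets=[
    [1,0,0,0.0005,0,0,0],
    [1,0,0,0.0005,0,0,0],
    [1,0,0,0.0004,0,0,0],
    [1,0,0,0,0,0,0],
    [1,0,0,0,0,0,0],
    [1,0,0,0,0,0,0],
    [1,0,0,0,0,0,0],
    [1,0,0,0,0,0,0],
    [1,0,0,0,0,0,0],
    [1,0,0,0,0,0,0],
  ],
)

```text
time_s: 16.75
eef_pos: [506.2, 326.9, 120.1]
ee_rot: [-0.0, -0.027, 1.0, 0.001]
force: [-1.1, -1.0, 2.4]
grip_width: 0.0
grip_force: 1.5
```

Call:
send_rows(
  targets=[
    [1,0,0,-0.01,0,0,0],
    [1,0,0,-0.04,0,0,0],
    [1,0,0,-0.05,0,0,0],
    [1,0,0,0,0,0,0],
    [1,0,0,0,0,0,0],
    [1,0,0,0,0,0,0],
    [1,0,0,0,0,0,0],
    [1,0,0,0,0,0,0],
    [1,0,0,0,0,0,0],
    [1,0,0,0,0,0,0],
  ],
)

```text
time_s: 18.0
eef_pos: [506.2, 326.7, 220.0]
ee_rot: [-0.0, -0.027, 1.0, 0.001]
force: [0.2, -0.1, -0.7]
grip_width: 0.001
grip_force: 0.0
```

Run:
```python
from h import *
W=ctrl.capture("wrist")
def big(im,r0,r1,c0,c1,f): return cv2.resize(np.clip(im[r0:r1,c0:c1].astype(float)*2.5,0,255).astype(np.uint8),None,fx=f,fy=f,interpolation=cv2.INTER_CUBIC)
a=big(W["img"],140,220,200,320,5)[:,:,::-1]
b=big(cv2.imread("pics/w4.png"),150,210,210,310,3)
o=np.zeros((600,600,3),np.uint8);o[:400]=a;o[400:580,:300]=b
cv2.imwrite("pics/w5.png",o)
plan([460,-310,210],83)
```

```text
t 18.05 pos [506.2 326.7 220. ] F [ 0.4 -1.3 -0.4] w -0.0 j [ 0.38  0.49  1.27  0.    1.38 -1.25]
shift mm [  80.7 -633.3    9.1] turn [ 0.001 -0.     0.177]
```

View pics/w5.png

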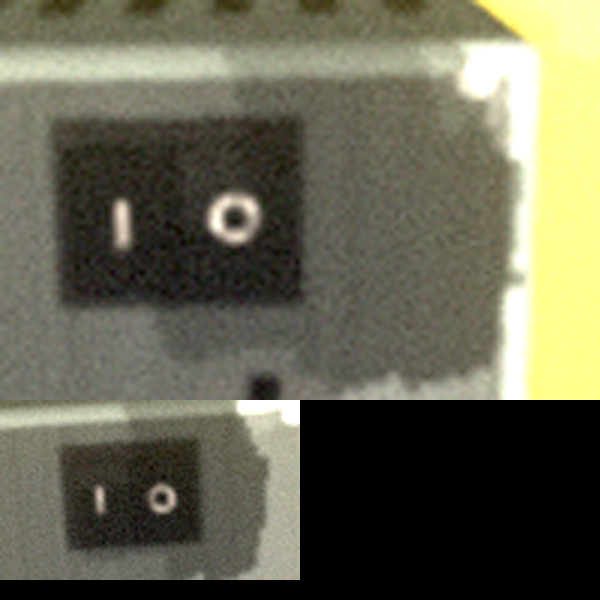

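The lower inset is before the press and the upper picture is after it: bezel at (180,210), marks at (122,225) and (236,218). With no force at 121.4 mm and contact at 120.1 mm, the pressed height, the switch has gone over. Next is the strip.

Call:
send_rows(
  targets=[
    [1,0.006,-0.05,-0.002,0,0,0],
    [1,0.006,-0.05,-0.002,0,0,0],
    [1,0.006,-0.05,0,0,0,0],
    [1,0.006,-0.05,0,0,0,0],
    [1,0.006,-0.05,0,0,0,0],
    [1,0.006,-0.05,0,0,0,0],
    [1,0.006,-0.05,0,0,0,0],
    [1,0.006,-0.05,0,0,0,0],
    [1,0.007,-0.05,0,0,0,0],
    [1,0.007,-0.05,0,0,0,0],
  ],
)

```text
time_s: 19.3
eef_pos: [471.1, -177.6, 223.5]
ee_rot: [0.0, -0.027, 1.0, 0.001]
force: [1.5, 0.6, 0.2]
grip_width: 0.0
grip_force: 0.0
```

Call:
send_rows(
  targets=[
    [1,0.007,-0.05,0.003,0,0,0],
    [1,0.006,-0.045,0.005,0,0,0],
    [1,0.006,-0.038,0.005,0,0,0],
    [1,0,0,0,0,0,0.088],
    [1,0,0,0,0,0,0.088],
    [1,0,0,0,0,0,0],
    [1,0,0,0,0,0,0],
    [1,0,0,0,0,0,0],
    [1,0,0,0,0,0,0],
    [1,0,0,0,0,0,0],
  ],
)

```text
time_s: 20.55
eef_pos: [459.7, -309.7, 210.2]
ee_rot: [-0.0, 0.061, 0.998, 0.001]
force: [0.4, 1.1, -0.3]
grip_width: 0.002
grip_force: 0.0
```

Run:
```python
from h import *
W=ctrl.capture("wrist");save(W,"w6")
for q in ctrl.landmark_of("strip_rocker_spot",W)[:2]: print(q,onz(q["point"],W,51.3).round(1))
print(ctrl.boxes_of("strip_rocker",W)[:2])
plan([460,-310,210],83)
```

```text
{'point': [259.8, 185.7], 'score': 0.57} [ 479.3 -303.5   51.3]
[{'extent': [245.2, 174.6, 22.0, 31.1], 'score': 0.69}, {'extent': [466.0, 133.3, 35.6, 29.1], 'score': 0.61}]
t 20.7 pos [ 459.7 -309.7  210.1] F [-0.6  0.1 -0.4] w 0.0 j [-0.8   0.39  1.44  0.    1.31 -2.25]
shift mm [-0.4 -0.3  0.1] turn [ 0.001 -0.     0.001]
```

View pics/w6.png

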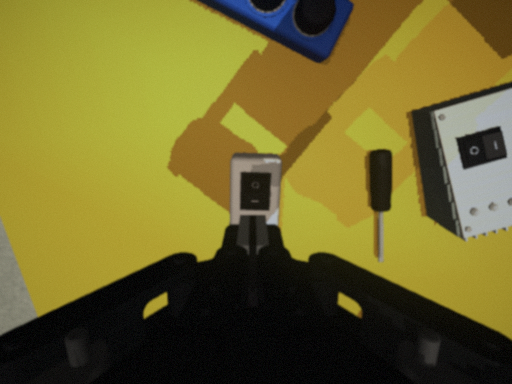

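The strip's near end shows at (256,155), with the bezel centred at about (255,191) and the "o" (near) half at about (257,184). The capacitor is out of view and the screwdriver at (380,180) is clear.

Run:
```python
from h import *
W=ctrl.capture("wrist")
g=cv2.cvtColor(W["img"],cv2.COLOR_RGB2GRAY)
sub=g[160:216,234:278];m=(sub<60).astype(np.uint8)
n,l,st,ce=cv2.connectedComponentsWithStats(m);i=1+st[1:,4].argmax();print(st[i])
q=cv2.minAreaRect(np.argwhere(l==i)[:,::-1].astype(np.float32));print(q)
p=np.array(q[0])+[234,160];P=onz(p,W,45.5)
c=onz((256,154),W,42);a=onz((232,156),W,42);b=onz((280,154),W,42)
print("P",P,"end",c,"dist",np.linalg.norm((c-P)[:2]),"width",np.linalg.norm(a-b),"ydir",np.degrees(np.arctan2(*(b-a)[1::-1])))
# sides of the strip
l0,l1=onz((232,160),W,42),onz((231,220),W,42);r0,r1=onz((281,160),W,42),onz((279,218),W,42)
for u,v in((l0,l1),(r0,r1)): print("side",np.degrees(np.arctan2(*(v-u)[1::-1])))
f=-7
x=np.array([np.cos(np.radians(f)),np.sin(np.radians(f)),0])
S=P-15*x;S[2]=51;print("S",S);plan(S+[0,0,25],f+90)
```

```text
[   7   13   30   37 1046]
((21.5, 31.0), (36.0, 29.0), 90.0)
P [ 486.47614743 -309.03402358   45.5       ] end [ 445.59862467 -303.56894188   42.        ] dist 41.24122918704769 width 52.65466266765288 ydir 85.43640815330505
side -8.953997920632403
side -7.4210632338023625
S [ 471.58795515 -307.20598343   51.        ]
t 20.75 pos [ 459.7 -309.7  210.1] F [-0.1 -0.6  1. ] w 0.0 j [-0.8   0.39  1.44  0.    1.31 -2.25]
shift mm [-11.6   3.8 134.1] turn [ 0.001 -0.     0.001]
```

Call:
send_rows(
  targets=[
    [1,-0.012,0.004,0.014,0,0,0],
    [1,0,0,0.04,0,0,0],
    [1,0,0,0.05,0,0,0],
    [1,0,0,0.03,0,0,0],
    [1,0,0,0,0,0,0],
    [1,0,0,0,0,0,0],
    [1,0,0,0,0,0,0],
    [1,0,0,0,0,0,0],
    [1,0,0,0,0,0,0],
    [1,0,0,0,0,0,0],
  ],
)

```text
time_s: 22.0
eef_pos: [472.1, -307.1, 76.3]
ee_rot: [-0.0, 0.061, 0.998, 0.001]
force: [1.4, 0.1, 0.2]
grip_width: 0.0
grip_force: 0.0
```

Run:
```python
from h import *
W=ctrl.capture("wrist");save(W,"w7")
for q in ctrl.landmark_of("strip_rocker_spot",W)[:2]: print(q,onz(q["point"],W,51.3).round(1))
print(ctrl.boxes_of("strip_rocker",W)[:2])
S=np.array([472,-306.5,51.]);print(proj([S,[486.5,-309,47],[449,-303.5,42]],W));plan(S,83)
```

```text
{'point': [253.5, 219.6], 'score': 0.74} [ 475.4 -306.6   51.3]
[{'extent': [233.4, 203.1, 41.2, 20.8], 'score': 0.67}]
[[252.95282256 214.34102457]
 [251.81365662 233.16158146]
 [253.22039145 174.97052503]]
t 22.15 pos [ 472.  -307.1   76.1] F [0.4 0.3 0.3] w 0.0 j [-0.79  0.56  1.56  0.    1.02 -2.23]
shift mm [ 0.1  0.5 25.1] turn [ 0.001 -0.     0.   ]
```

View pics/w7.png

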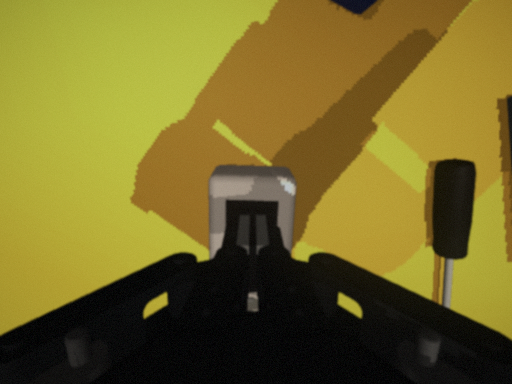

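The bezel's near edge is at row 201 and the strip end at row 173, so the pivot is at x≈487. The tips at x=472 are 15 mm out from it. Pressing.

Call:
send_rows(
  targets=[
    [1,0,0,0.01,0,0,0],
    [1,0,0,0.01,0,0,0],
    [1,0,0,0.002,0,0,0],
    [1,0,0,0.001,0,0,0],
    [1,0,0,0.001,0,0,0],
    [1,0,0,0.001,0,0,0],
    [1,0,0,0.0005,0,0,0],
    [1,0,0,0.0005,0,0,0],
    [1,0,0,0,0,0,0],
    [1,0,0,0,0,0,0],
  ],
)

```text
time_s: 23.4
eef_pos: [472.1, -307.0, 50.1]
ee_rot: [-0.0, 0.061, 0.998, 0.001]
force: [0.0, -0.1, -0.7]
grip_width: -0.005
grip_force: 0.0
```

Call:
send_rows(
  targets=[
    [1,0,0,0.0005,0,0,0],
    [1,0,0,0.0005,0,0,0],
    [1,0,0,0.0005,0,0,0],
    [1,0,0,0.0003,0,0,0],
    [1,0,0,0,0,0,0],
    [1,0,0,0,0,0,0],
    [1,0,0,0,0,0,0],
    [1,0,0,0,0,0,0],
    [1,0,0,0,0,0,0],
    [1,0,0,0,0,0,0],
  ],
)

```text
time_s: 24.65
eef_pos: [472.0, -307.0, 48.3]
ee_rot: [-0.0, 0.061, 0.998, 0.001]
force: [-0.1, -0.5, -0.8]
grip_width: 0.001
grip_force: 0.0
```

Call:
send_rows(
  targets=[
    [1,0,0,0.0005,0,0,0],
    [1,0,0,0.0005,0,0,0],
    [1,0,0,0.0003,0,0,0],
    [1,0,0,0,0,0,0],
    [1,0,0,0,0,0,0],
    [1,0,0,0,0,0,0],
    [1,0,0,0,0,0,0],
    [1,0,0,0,0,0,0],
    [1,0,0,0,0,0,0],
    [1,0,0,0,0,0,0],
  ],
)

```text
time_s: 25.9
eef_pos: [472.0, -307.0, 47.1]
ee_rot: [-0.0, 0.061, 0.998, 0.001]
force: [-0.2, 0.3, 3.1]
grip_width: -0.002
grip_force: 1.2
```

Contact at the pressed height again, so this one has gone over too. I'll retract and check.

Call:
send_rows(
  targets=[
    [1,0,0,-0.01,0,0,0],
    [1,0,0,-0.04,0,0,0],
    [1,0,0,-0.05,0,0,0],
    [1,0,0,-0.05,0,0,0],
    [1,0.012,0,-0.013,0,0,0],
    [1,0,0,0,0,0,0],
    [1,0,0,0,0,0,0],
    [1,0,0,0,0,0,0],
    [1,0,0,0,0,0,0],
    [1,0,0,0,0,0,0],
  ],
)

```text
time_s: 27.15
eef_pos: [460.2, -305.7, 209.7]
ee_rot: [-0.0, 0.061, 0.998, 0.001]
force: [0.4, 0.5, -0.6]
grip_width: 0.0
grip_force: 0.0
```

Run:
```python
from h import *
W=ctrl.capture("wrist");T=ctrl.capture("top")
f=lambda im,r0,r1,c0,c1,k: cv2.resize(np.clip(im[r0:r1,c0:c1].astype(float)*2.2,0,255).astype(np.uint8),None,fx=k,fy=k,interpolation=cv2.INTER_CUBIC)
rgb=lambda n: cv2.imread(n)[:,:,::-1]
o=np.zeros((600,800,3),np.uint8)
o[:300,:300]=f(rgb("pics/w6.png"),160,220,225,285,5); o[:300,310:610]=f(W["img"],160,220,225,285,5)
o[300:600,:400]=f(W["img"],100,175,425,512,4)[:300,:348] if False else 0
a=f(rgb("pics/w1.png"),160,205,222,282,5);o[310:310+225,:300]=a
b=f(W["img"],110,180,420,512,4);o[310:590,310:310+368]=b
cv2.imwrite("pics/w8.png",o[:,:,::-1])
t0=rgb("pics/top.png").astype(int)
for n in("capacitor_mid","screwdriver_grip","work_coil_mid","driver","variac","strip"):
    print(n,[np.round(d["point"],1).tolist() for d in ctrl.landmark_of(n,T)[:2]])
print(ctrl.sense()["eef_pos"],ctrl.sense()["time_s"])
```

```text
capacitor_mid [[192.5, 188.6]]
screwdriver_grip [[342.6, 202.8], [295.4, 192.8]]
work_coil_mid [[289.1, 129.1]]
driver [[181.2, 273.4], [249.1, 204.8]]
variac [[141.4, 185.7]]
strip [[346.9, 204.1], [365.5, 285.8]]
[ 460.16146211 -305.76604282  210.05073688] 27.55
```

View pics/w8.png

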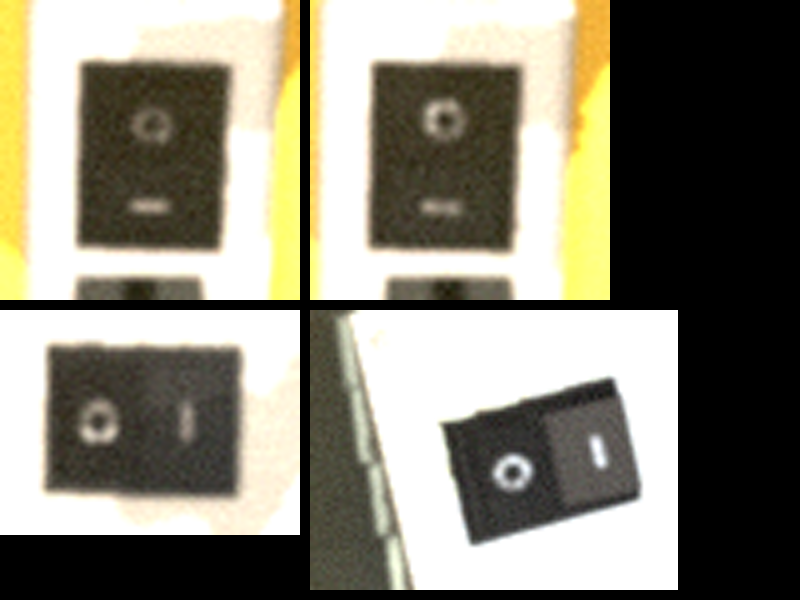

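The top row shows the strip before and after: the "o" mark at (445,120) is brighter and has shifted, so the half tilted. At the lower right, the driver's "|" half at (598,452) now stands raised, so it is off. Nothing else has moved.

```bash
python3 -c "
from rig import ctrl
print(ctrl.finish_job())"
```

```text
the job is handed in; nothing more can be done
None
```

I pressed all three rockers off in the order asked (driver, variac, strip) and handed the job in at about 27.6 s; each press ended at its switched-off height with 4 N or less, though for the variac I have only the force and height readings, since its before/after pictures didn't clearly show the change.

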